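Stack tapered sample ingots on the stopped lift table

ROBOT

A 6-joint arm with a two-finger parallel gripper is mounted at the origin on a cart in front of the work surface, level with it; the furniture and walls round the work are solid. World frame = base frame: x ahead of the robot, y to its left, z up, the work surface at z = 0. Lengths are in m, angles in rad, forces in N, time in s.
With the tool pointing down it reaches from about 0.375 to 0.925 m from the base axis. Payload 5.7 kg.
Tool frame: the origin (TCP) lies midway between the tips of the shut fingers; the grasp point (between the pads) lies 19 mm behind it; z points along the fingers, y is the line along which they close (so a half turn about z gives the same grasp; the last joint's range is limited). The gripper opens to 88 mm and grips with 3 to 60 N. Pads are 20 mm wide; open, the fingers measure 115 mm over their backs; the gripper's body (75 mm by 178 mm) begins 61 mm behind the grasp point.
Start: joints at [-1.231, 0.359, 1.51, -0, 1.272, -0.115], TCP at [0.264, -0.539, 0.202] pointing down, gripper open.
Joint ranges: [-2.97, 2.97], [-1.01, 2.36], [0.21, 2.38], [-0.96, 4.11], [0.2, 2.71], [-2.98, 2.98]. Speed limits (rad/s): [2.39, 2.39, 3.14, 3.14, 3.14, 3.14].

INTERFACE

Orientations are given as a unit quaternion [x, y, z, w].
In Python, from bench import move_ptp, servo_line, goto_joints, move_gripper, sleep, inverse_kinematics, capture, PlanningError, close_job, spot_in, silhouettes, current_clock, current_joint_pos, current_qvel, current_joint_torque, current_position, current_orientation, current_force, current_torque, current_finger_gap, current_grip_force gives the robot as it stands. Calls block until the motion is done:
- move_ptp(position, orientation): joint-space move of the TCP to a pose.
- servo_line(position, orientation=None, rate=0.15, contact_N=None): straight line of the TCP; orientation=None keeps the orientation; rate is the mean speed in m/s. With contact_N (N) it stops when the force on the tool has changed by that much, and returns True; else False.
- goto_joints(angles): joint-space move.
- move_gripper(opening): finger opening in m; the grip force is fixed at half the most; returns when the fingers have stopped.
- sleep(seconds).
- inverse_kinematics(position, orientation): joint angles nearest the present ones, or None.
- capture(name): name is "scene" or "top" or "wrist"; returns a dict with "image" (384x512x3 uint8, blue, green, red), "range_z" (384x512 float32, m along the optical axis (not along the pixel's ray), 0 where there is no reading), "intrinsics" (3x3 intrinsics, pixels), "R" (3x3) and "t" (3): a world point X has camera coordinates R X + t. Camera axes: x right, y down, z forward; pixel columns grow to the right and rows downward; lengths in m; the calibration is good to about 2 mm. A picture is of the moment at which its call begins.
A pose or a line that the arm cannot do raises PlanningError and nothing moves.
- close_job(): hands the job in; it is judged then, once.
Trained networks look in the newest picture that a camera, given by its name, has taken for a name from the list of things; names that differ only in an ending like _2 or _b are one class to them, and where a whole thing is asked for, a point or a joint stands for the part that bears it (a point fixed in the world has none). Each returns a list of dicts, best first, with "conf" (0 to 1); they miss things now and then, are a little off and sometimes report something else, mostly with a low value. They report only what shows in the picture. A call takes as long as a camera call.
- spot_in(camera, query): "xy" ([column, row] in pixels, amid what is visible of it).
- silhouettes(camera, query): "region" (384x512 bool, what is visible of it) and "xy" ([column, row] in pixels, amid what is visible of it).
Readings, each from a call of its own:
- current_clock(): time.
- current_joint_pos(): joint angles.
- current_qvel(): joint speeds.
- current_joint_torque(): joint torques, N m.
- current_position(): TCP position.
- current_orientation(): TCP orientation.
- current_force(): force on the tool from outside, world axes, zero at the start.
- current_torque(): the same for the moment, N m.
- current_finger_gap(): finger opening in m.
- current_grip_force(): force on a finger pad.
Only numpy, scipy, OpenCV 4.12 (cv2) and the standard library are available. Lean on these libraries where they do the work, as an engineer would, in place of code of your own. Each camera call takes 0.05 s, during which the arm holds its last target. There are 200 camera calls.

TASK

Before loading, lock the lift table by pressing its red stop button fully down. With the stop down, stack the plain tapered aluminium ingots in the middle of the blue deck in level layers of two, square to the deck - in each layer one narrow face up and, nested close beside it, one wide face up; the bottom layer pointing lengthwise at the stop button, each further layer crosswise to the one below, an odd one left over alone in the middle of the next layer - and last lay the orange-striped ingot crosswise on top, alone. Then turn the collar under the button clockwise until the red button is fully up again, leaving the stack standing and the bottle, tape measure and bit box where they are.

Things in the scene. Friction and masses are not known exactly. Their poses are not given: they have to be found in the camera images.
- deck_centre (a point): centre of the top face of the lift table's square blue deck (108 x 108 mm, top 30 mm above the worktop); x and y run parallel to the deck's edges, z up. The lift table is fixed to the worktop; it also carries the stop button, 165 mm from this point along +y, on a yellow operator box 74 x 74 mm whose top is 22 mm above the worktop
- stop_top (a point): centre of the top of the round red mushroom stop button (31 mm diameter), which is 71 mm above the worktop when up and 62 mm when fully down; it moves straight down and does not turn itself
- stop_button (a joint): how far the red stop button is pressed, m: 0 fully up, 0.009 fully down. Pressing takes 7 N, growing to 9 N; it stays where it is left. It is geared to the collar under it: 0.01 m for each rad of the collar, so pressing turns the collar and turning the collar back raises the button
- collar_grip (a point): point on the axis of the release collar under the red button, 44 mm above the worktop, 10 mm above the collar's underside. The collar is 18 mm high: a black ring of 39 mm diameter with two yellow lugs at +x and -x of this point, whose flat outer faces (26 mm wide) are 52 mm apart; grip these two faces, fingers on either side of the red button. Below the collar there is a neck only 26 mm thick, 12 mm high down to the operator box
- stop_collar (a joint): angle of the release collar, rad: 0 with the button up, 0.9 (anticlockwise seen from above) with the button fully down; turning it clockwise back to 0 raises the button. Turning takes under 0.1 N m; it stays where it is left
- narrow_up_1_mid (a point): centre (12 mm above its underside) of an aluminium sample ingot of 170 g, a bar of trapezoid section: 66 mm long (along this point's x, square vertical ends), 24 mm high, 42 mm wide at the underside and 30 mm at the top (narrow face up), flanks leaning inward to the top; z is up as it lies. Best gripped by its two ends. There may be 2 or 3 such
- narrow_up_2_mid (a point): centre (12 mm above its underside) of an aluminium sample ingot of 170 g, a bar of trapezoid section: 66 mm long (along this point's x, square vertical ends), 24 mm high, 42 mm wide at the underside and 30 mm at the top (narrow face up), flanks leaning inward to the top; z is up as it lies. Best gripped by its two ends. There may be 2 or 3 such
- narrow_up_3_mid (a point): centre (12 mm above its underside) of an aluminium sample ingot of 170 g, a bar of trapezoid section: 66 mm long (along this point's x, square vertical ends), 24 mm high, 42 mm wide at the underside and 30 mm at the top (narrow face up), flanks leaning inward to the top; z is up as it lies. Best gripped by its two ends. There may be 2 or 3 such
- wide_up_1_mid (a point): centre (12 mm above its underside) of an aluminium sample ingot of 170 g, a bar of trapezoid section: 66 mm long (along this point's x, square vertical ends), 24 mm high, 30 mm wide at the underside and 42 mm at the top (turned over, wide face up), flanks overhanging: an ingot of the other kind has to be in place before this one is set beside it; z is up as it lies. Best gripped by its two ends. There may be 2 or 3 such
- wide_up_2_mid (a point): centre (12 mm above its underside) of an aluminium sample ingot of 170 g, a bar of trapezoid section: 66 mm long (along this point's x, square vertical ends), 24 mm high, 30 mm wide at the underside and 42 mm at the top (turned over, wide face up), flanks overhanging: an ingot of the other kind has to be in place before this one is set beside it; z is up as it lies. Best gripped by its two ends. There may be 2 or 3 such
- wide_up_3_mid (a point): centre (12 mm above its underside) of an aluminium sample ingot of 170 g, a bar of trapezoid section: 66 mm long (along this point's x, square vertical ends), 24 mm high, 30 mm wide at the underside and 42 mm at the top (turned over, wide face up), flanks overhanging: an ingot of the other kind has to be in place before this one is set beside it; z is up as it lies. Best gripped by its two ends. There may be 2 or 3 such
- marked_mid (a point): the marked ingot, always there: the same as the narrow_up ingots (narrow face up, 42 mm wide at the underside, 66 mm long along x, 24 mm high, 170 g; this point is its centre, 12 mm above its underside), with an orange stripe painted across the middle of its top
- oil_bottle: small yellow oil bottle, 32 mm diameter, 77 mm high, origin at the centre of its underside; bystander
- tape_measure: yellow tape measure 34 x 85 x 63 mm, origin at the centre of its underside; bystander
- bit_box: red and black bit box 58 x 95 x 25 mm, origin at the centre of its underside; bystander

How it is judged:
On the way, in this order (a step that is already met when the one before it is completed fails the run):
1. the stop button is pressed fully down (at least 7 mm) (value of joint stop_button above 0.007 m), for 0.2 s.
2. with the stop down, the bottom layer lies on the deck: one ingot narrow face up beside one wide face up (value of joint stop_button above 0.007 m and ((z of narrow_up_1_mid in the frame of deck_centre between 0.007 and 0.017 m and horizontal distance between narrow_up_1_mid and deck_centre below 0.024 m and angle between the x axis of narrow_up_1_mid and the y axis of deck_centre, either way round below 0.14 rad) or (z of narrow_up_2_mid in the frame of deck_centre between 0.007 and 0.017 m and horizontal distance between narrow_up_2_mid and deck_centre below 0.024 m and angle between the x axis of narrow_up_2_mid and the y axis of deck_centre, either way round below 0.14 rad) or (z of narrow_up_3_mid in the frame of deck_centre between 0.007 and 0.017 m and horizontal distance between narrow_up_3_mid and deck_centre below 0.024 m and angle between the x axis of narrow_up_3_mid and the y axis of deck_centre, either way round below 0.14 rad)) and ((z of wide_up_1_mid in the frame of deck_centre between 0.007 and 0.017 m and horizontal distance between wide_up_1_mid and deck_centre below 0.024 m and angle between the x axis of wide_up_1_mid and the y axis of deck_centre, either way round below 0.14 rad) or (z of wide_up_2_mid in the frame of deck_centre between 0.007 and 0.017 m and horizontal distance between wide_up_2_mid and deck_centre below 0.024 m and angle between the x axis of wide_up_2_mid and the y axis of deck_centre, either way round below 0.14 rad) or (z of wide_up_3_mid in the frame of deck_centre between 0.007 and 0.017 m and horizontal distance between wide_up_3_mid and deck_centre below 0.024 m and angle between the x axis of wide_up_3_mid and the y axis of deck_centre, either way round below 0.14 rad))), for 0.2 s.
3. with the stop still down, all ingots are stacked, the striped one on top, and at rest (all of step 2 and horizontal distance between each of narrow_up_1_mid, narrow_up_2_mid, narrow_up_3_mid, wide_up_1_mid, wide_up_2_mid, wide_up_3_mid, marked_mid and deck_centre below 0.024 m and angle between each of narrow_up_1_mid, narrow_up_2_mid, narrow_up_3_mid, wide_up_1_mid, wide_up_2_mid, wide_up_3_mid, marked_mid's own z axis and vertical below 0.07 rad and ((z of narrow_up_1_mid in the frame of deck_centre between 0.007 and 0.017 m and angle between the x axis of narrow_up_1_mid and the y axis of deck_centre, either way round below 0.14 rad) or (z of narrow_up_1_mid in the frame of deck_centre between 0.031 and 0.041 m and angle between the x axis of narrow_up_1_mid and the x axis of deck_centre, either way round below 0.14 rad) or (z of narrow_up_1_mid in the frame of deck_centre between 0.055 and 0.065 m and angle between the x axis of narrow_up_1_mid and the y axis of deck_centre, either way round below 0.14 rad)) and ((z of narrow_up_2_mid in the frame of deck_centre between 0.007 and 0.017 m and angle between the x axis of narrow_up_2_mid and the y axis of deck_centre, either way round below 0.14 rad) or (z of narrow_up_2_mid in the frame of deck_centre between 0.031 and 0.041 m and angle between the x axis of narrow_up_2_mid and the x axis of deck_centre, either way round below 0.14 rad) or (z of narrow_up_2_mid in the frame of deck_centre between 0.055 and 0.065 m and angle between the x axis of narrow_up_2_mid and the y axis of deck_centre, either way round below 0.14 rad)) and ((z of narrow_up_3_mid in the frame of deck_centre between 0.007 and 0.017 m and angle between the x axis of narrow_up_3_mid and the y axis of deck_centre, either way round below 0.14 rad) or (z of narrow_up_3_mid in the frame of deck_centre between 0.031 and 0.041 m and angle between the x axis of narrow_up_3_mid and the x axis of deck_centre, either way round below 0.14 rad) or (z of narrow_up_3_mid in the frame of deck_centre between 0.055 and 0.065 m and angle between the x axis of narrow_up_3_mid and the y axis of deck_centre, either way round below 0.14 rad)) and ((z of wide_up_1_mid in the frame of deck_centre between 0.007 and 0.017 m and angle between the x axis of wide_up_1_mid and the y axis of deck_centre, either way round below 0.14 rad) or (z of wide_up_1_mid in the frame of deck_centre between 0.031 and 0.041 m and angle between the x axis of wide_up_1_mid and the x axis of deck_centre, either way round below 0.14 rad) or (z of wide_up_1_mid in the frame of deck_centre between 0.055 and 0.065 m and angle between the x axis of wide_up_1_mid and the y axis of deck_centre, either way round below 0.14 rad)) and ((z of wide_up_2_mid in the frame of deck_centre between 0.007 and 0.017 m and angle between the x axis of wide_up_2_mid and the y axis of deck_centre, either way round below 0.14 rad) or (z of wide_up_2_mid in the frame of deck_centre between 0.031 and 0.041 m and angle between the x axis of wide_up_2_mid and the x axis of deck_centre, either way round below 0.14 rad) or (z of wide_up_2_mid in the frame of deck_centre between 0.055 and 0.065 m and angle between the x axis of wide_up_2_mid and the y axis of deck_centre, either way round below 0.14 rad)) and ((z of wide_up_3_mid in the frame of deck_centre between 0.007 and 0.017 m and angle between the x axis of wide_up_3_mid and the y axis of deck_centre, either way round below 0.14 rad) or (z of wide_up_3_mid in the frame of deck_centre between 0.031 and 0.041 m and angle between the x axis of wide_up_3_mid and the x axis of deck_centre, either way round below 0.14 rad) or (z of wide_up_3_mid in the frame of deck_centre between 0.055 and 0.065 m and angle between the x axis of wide_up_3_mid and the y axis of deck_centre, either way round below 0.14 rad)) and (z of narrow_up_1_mid in the frame of deck_centre between 0.031 and 0.041 m or z of narrow_up_2_mid in the frame of deck_centre between 0.031 and 0.041 m or z of narrow_up_3_mid in the frame of deck_centre between 0.031 and 0.041 m) and (z of wide_up_1_mid in the frame of deck_centre between 0.031 and 0.041 m or z of wide_up_2_mid in the frame of deck_centre between 0.031 and 0.041 m or z of wide_up_3_mid in the frame of deck_centre between 0.031 and 0.041 m) and ((z of marked_mid in the frame of deck_centre between 0.055 and 0.065 m and angle between the x axis of marked_mid and the y axis of deck_centre, either way round below 0.14 rad) or (z of marked_mid in the frame of deck_centre between 0.079 and 0.089 m and angle between the x axis of marked_mid and the x axis of deck_centre, either way round below 0.14 rad)) and z of marked_mid in the frame of narrow_up_1_mid above 0.018 m and z of marked_mid in the frame of narrow_up_2_mid above 0.018 m and z of marked_mid in the frame of narrow_up_3_mid above 0.018 m and z of marked_mid in the frame of wide_up_1_mid above 0.018 m and z of marked_mid in the frame of wide_up_2_mid above 0.018 m and z of marked_mid in the frame of wide_up_3_mid above 0.018 m and linear speed of each of narrow_up_1, narrow_up_2, narrow_up_3, wide_up_1, wide_up_2, wide_up_3, marked below 0.02 m/s), for 0.3 s.
4. the collar is turned back and the stop button is up (within 1.5 mm) (value of joint stop_button below 0.0015 m), for 0.2 s.
At the end, for the whole second after the job is handed in: Button up within 1.5 mm; all ingots at rest, level (4 deg), centres within 24 mm of the deck's, square to it (8 deg); bottom layer along the deck's y; one narrow face up and one wide face up in each of the two lowest layers, the rest in a third, layers crosswise, the striped ingot alone on top (value of joint stop_button below 0.0015 m and horizontal distance between each of narrow_up_1_mid, narrow_up_2_mid, narrow_up_3_mid, wide_up_1_mid, wide_up_2_mid, wide_up_3_mid, marked_mid and deck_centre below 0.024 m and angle between each of narrow_up_1_mid, narrow_up_2_mid, narrow_up_3_mid, wide_up_1_mid, wide_up_2_mid, wide_up_3_mid, marked_mid's own z axis and vertical below 0.07 rad and ((z of narrow_up_1_mid in the frame of deck_centre between 0.007 and 0.017 m and angle between the x axis of narrow_up_1_mid and the y axis of deck_centre, either way round below 0.14 rad) or (z of narrow_up_1_mid in the frame of deck_centre between 0.031 and 0.041 m and angle between the x axis of narrow_up_1_mid and the x axis of deck_centre, either way round below 0.14 rad) or (z of narrow_up_1_mid in the frame of deck_centre between 0.055 and 0.065 m and angle between the x axis of narrow_up_1_mid and the y axis of deck_centre, either way round below 0.14 rad)) and ((z of narrow_up_2_mid in the frame of deck_centre between 0.007 and 0.017 m and angle between the x axis of narrow_up_2_mid and the y axis of deck_centre, either way round below 0.14 rad) or (z of narrow_up_2_mid in the frame of deck_centre between 0.031 and 0.041 m and angle between the x axis of narrow_up_2_mid and the x axis of deck_centre, either way round below 0.14 rad) or (z of narrow_up_2_mid in the frame of deck_centre between 0.055 and 0.065 m and angle between the x axis of narrow_up_2_mid and the y axis of deck_centre, either way round below 0.14 rad)) and ((z of narrow_up_3_mid in the frame of deck_centre between 0.007 and 0.017 m and angle between the x axis of narrow_up_3_mid and the y axis of deck_centre, either way round below 0.14 rad) or (z of narrow_up_3_mid in the frame of deck_centre between 0.031 and 0.041 m and angle between the x axis of narrow_up_3_mid and the x axis of deck_centre, either way round below 0.14 rad) or (z of narrow_up_3_mid in the frame of deck_centre between 0.055 and 0.065 m and angle between the x axis of narrow_up_3_mid and the y axis of deck_centre, either way round below 0.14 rad)) and ((z of wide_up_1_mid in the frame of deck_centre between 0.007 and 0.017 m and angle between the x axis of wide_up_1_mid and the y axis of deck_centre, either way round below 0.14 rad) or (z of wide_up_1_mid in the frame of deck_centre between 0.031 and 0.041 m and angle between the x axis of wide_up_1_mid and the x axis of deck_centre, either way round below 0.14 rad) or (z of wide_up_1_mid in the frame of deck_centre between 0.055 and 0.065 m and angle between the x axis of wide_up_1_mid and the y axis of deck_centre, either way round below 0.14 rad)) and ((z of wide_up_2_mid in the frame of deck_centre between 0.007 and 0.017 m and angle between the x axis of wide_up_2_mid and the y axis of deck_centre, either way round below 0.14 rad) or (z of wide_up_2_mid in the frame of deck_centre between 0.031 and 0.041 m and angle between the x axis of wide_up_2_mid and the x axis of deck_centre, either way round below 0.14 rad) or (z of wide_up_2_mid in the frame of deck_centre between 0.055 and 0.065 m and angle between the x axis of wide_up_2_mid and the y axis of deck_centre, either way round below 0.14 rad)) and ((z of wide_up_3_mid in the frame of deck_centre between 0.007 and 0.017 m and angle between the x axis of wide_up_3_mid and the y axis of deck_centre, either way round below 0.14 rad) or (z of wide_up_3_mid in the frame of deck_centre between 0.031 and 0.041 m and angle between the x axis of wide_up_3_mid and the x axis of deck_centre, either way round below 0.14 rad) or (z of wide_up_3_mid in the frame of deck_centre between 0.055 and 0.065 m and angle between the x axis of wide_up_3_mid and the y axis of deck_centre, either way round below 0.14 rad)) and ((z of narrow_up_1_mid in the frame of deck_centre between 0.007 and 0.017 m and horizontal distance between narrow_up_1_mid and deck_centre below 0.024 m and angle between the x axis of narrow_up_1_mid and the y axis of deck_centre, either way round below 0.14 rad) or (z of narrow_up_2_mid in the frame of deck_centre between 0.007 and 0.017 m and horizontal distance between narrow_up_2_mid and deck_centre below 0.024 m and angle between the x axis of narrow_up_2_mid and the y axis of deck_centre, either way round below 0.14 rad) or (z of narrow_up_3_mid in the frame of deck_centre between 0.007 and 0.017 m and horizontal distance between narrow_up_3_mid and deck_centre below 0.024 m and angle between the x axis of narrow_up_3_mid and the y axis of deck_centre, either way round below 0.14 rad)) and ((z of wide_up_1_mid in the frame of deck_centre between 0.007 and 0.017 m and horizontal distance between wide_up_1_mid and deck_centre below 0.024 m and angle between the x axis of wide_up_1_mid and the y axis of deck_centre, either way round below 0.14 rad) or (z of wide_up_2_mid in the frame of deck_centre between 0.007 and 0.017 m and horizontal distance between wide_up_2_mid and deck_centre below 0.024 m and angle between the x axis of wide_up_2_mid and the y axis of deck_centre, either way round below 0.14 rad) or (z of wide_up_3_mid in the frame of deck_centre between 0.007 and 0.017 m and horizontal distance between wide_up_3_mid and deck_centre below 0.024 m and angle between the x axis of wide_up_3_mid and the y axis of deck_centre, either way round below 0.14 rad)) and (z of narrow_up_1_mid in the frame of deck_centre between 0.031 and 0.041 m or z of narrow_up_2_mid in the frame of deck_centre between 0.031 and 0.041 m or z of narrow_up_3_mid in the frame of deck_centre between 0.031 and 0.041 m) and (z of wide_up_1_mid in the frame of deck_centre between 0.031 and 0.041 m or z of wide_up_2_mid in the frame of deck_centre between 0.031 and 0.041 m or z of wide_up_3_mid in the frame of deck_centre between 0.031 and 0.041 m) and ((z of marked_mid in the frame of deck_centre between 0.055 and 0.065 m and angle between the x axis of marked_mid and the y axis of deck_centre, either way round below 0.14 rad) or (z of marked_mid in the frame of deck_centre between 0.079 and 0.089 m and angle between the x axis of marked_mid and the x axis of deck_centre, either way round below 0.14 rad)) and z of marked_mid in the frame of narrow_up_1_mid above 0.018 m and z of marked_mid in the frame of narrow_up_2_mid above 0.018 m and z of marked_mid in the frame of narrow_up_3_mid above 0.018 m and z of marked_mid in the frame of wide_up_1_mid above 0.018 m and z of marked_mid in the frame of wide_up_2_mid above 0.018 m and z of marked_mid in the frame of wide_up_3_mid above 0.018 m and linear speed of each of narrow_up_1, narrow_up_2, narrow_up_3, wide_up_1, wide_up_2, wide_up_3, marked below 0.02 m/s); the robot touches nothing.
It fails at once if the oil bottle is moved more than 40 mm (distance of oil_bottle from where it was at the start of the episode above 0.04 m).
It fails at once if the tape measure is moved more than 40 mm (distance of tape_measure from where it was at the start of the episode above 0.04 m).
It fails at once if the bit box is moved more than 40 mm (distance of bit_box from where it was at the start of the episode above 0.04 m).
Of narrow_up_1, narrow_up_2, narrow_up_3 only 2 to 3 are there at a start; the rules pass over those that are not, and their reading is None.
Of wide_up_1, wide_up_2, wide_up_3 only 2 to 3 are there at a start; the rules pass over those that are not, and their reading is None.
At some moment in a run one of marked may be knocked a few centimetres aside while the robot is not near it.
It also fails if it takes over 200 s, if anything falls off the work surface, if the arm or the gripper's body presses on something with over 40 N, if the wrist force passes 120 N, or if a joint passes its speed limit or range.

## Working session

There is one attempt and no reset: what is moved stays moved. The work goes in short steps, each a Python script; the robot and the scene stay as the last script left them, time stands still between calls to the robot, and variables do not carry over. Pictures are saved under pics/ and viewed, at most 14 in all, crops included, and the job is handed in when it is done.

```bash
ls; mkdir -p pics; python3 - <<'E'
from bench import *
import cv2,numpy as np
for n in ["scene","top"]:
    c=capture(n); cv2.imwrite(f"pics/{n}0.png",c["image"]); print(n,c["intrinsics"].tolist(),c["R"].tolist(),c["t"].tolist())
    for q in ["narrow_up_1_mid","wide_up_1_mid","marked_mid","stop_top","stop_button","deck_centre","oil_bottle","tape_measure","bit_box"]:
        print(q,[(round(d["conf"],2),[int(v) for v in d["xy"]]) for d in spot_in(n,q)])
E
```

```text
pics
scene [[366.33124782006615, 0.0, 258.2654992982412], [0.0, 366.33124782006615, 193.62460556221404], [0.0, 0.0, 1.0]] [[-0.8270783213937049, -0.562071956544002, -0.004070128667375452], [-0.4025125726839703, 0.5973128748918481, -0.6936864985854683], [0.392332867743582, -0.5720947868624858, -0.7202655591744367]] [0.5006289702847664, 0.263433991400965, 1.1281687332426944]
narrow_up_1_mid [(0.5, [285, 179])]
wide_up_1_mid [(0.71, [350, 160])]
marked_mid [(0.54, [331, 176])]
stop_top [(0.41, [226, 248])]
stop_button [(0.39, [228, 246])]
deck_centre [(0.81, [239, 243])]
oil_bottle [(0.55, [259, 155]), (0.2, [229, 247])]
tape_measure [(0.57, [240, 179])]
bit_box [(0.66, [171, 277])]
top [[350.27547834049506, 0.0, 253.58080177364823], [0.0, 350.27547834049506, 185.2120066813462], [0.0, 0.0, 1.0]] [[0.019605890107002266, -0.9997490895481078, -0.010833606086688837], [-0.9970265867751539, -0.018742546683972447, -0.07474424531216967], [0.0745224418319665, 0.012266820758799125, -0.9971438866943291]] [0.020264499962829897, 0.5856588783399437, 1.0387102077667736]
narrow_up_1_mid [(0.72, [307, 188])]
wide_up_1_mid [(0.89, [393, 244]), (0.48, [176, 201])]
marked_mid [(0.79, [351, 241]), (0.71, [175, 205])]
stop_top [(0.16, [269, 146])]
stop_button [(0.62, [170, 199])]
deck_centre [(0.94, [204, 199]), (0.67, [350, 240])]
oil_bottle []
tape_measure [(0.69, [269, 146])]
bit_box [(0.79, [118, 169])]
```

View pics/top0.png

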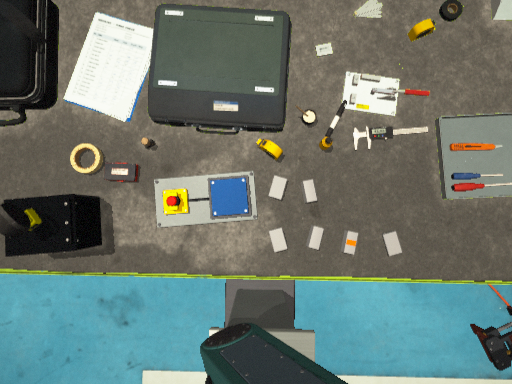

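View pics/scene0.png

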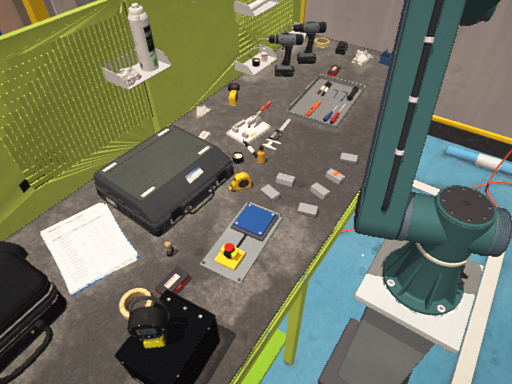

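The top view shows the deck at (229,197), the red button at (173,200), the striped ingot at (351,243), and plain ingots at (278,187), (310,190), (278,240), (316,238), (392,244). That makes five plain ingots plus the striped one. The bottle is at (326,143).

```bash
cat > h.py <<'E'
from bench import *
import cv2,numpy as np
from scipy.spatial.transform import Rotation as Rot
def cloud(c):
    z=c["range_z"].astype(float); K=c["intrinsics"]; v,u=np.indices(z.shape)
    P=np.stack([(u-K[0,2])/K[0,0]*z,(v-K[1,2])/K[1,1]*z,z],-1)
    W=(P-c["t"])@c["R"]; W[z==0]=np.nan
    return W
def down(yaw):
    "tool down; tool y (closing line) along world angle yaw"
    y=np.array([np.cos(yaw),np.sin(yaw),0]); z=np.array([0,0,-1.]); x=np.cross(y,z)
    return Rot.from_matrix(np.stack([x,y,z],1)).as_quat()
def rects(W,zlo,zhi,box=None,amin=6e-4,amax=6e-3,mask=None):
    "flat tops in a height band -> (x,y,z,yaw of long side,long,short)"
    m=(W[...,2]>zlo)&(W[...,2]<zhi)
    if mask is not None: m&=mask
    if box: m&=(W[...,0]>box[0])&(W[...,0]<box[1])&(W[...,1]>box[2])&(W[...,1]<box[3])
    n,l=cv2.connectedComponents(m.astype(np.uint8),connectivity=4); out=[]
    for i in range(1,n):
        p=W[l==i]
        if len(p)<40: continue
        (cx,cy),(a,b),t=cv2.minAreaRect((p[:,:2]*1000).astype(np.float32))
        if not amin<a*b/1e6<amax: continue
        if a<b: a,b,t=b,a,t+90
        t=(np.deg2rad(t)+np.pi/2)%np.pi-np.pi/2
        out.append(np.round([cx/1e3,cy/1e3,np.median(p[:,2]),t,a/1e3,b/1e3],4))
    return out
E
python3 - <<'E'
from h import *
c=capture("top"); W=cloud(c)
for n,(u,v) in dict(deck=(229,197),btn=(173,200),a=(278,187),b=(310,190),c=(278,240),d=(316,238),m=(351,243),e=(392,244),tape=(268,148),bot=(326,143),box=(121,172)).items(): print(n,W[v,u].round(3))
for r in rects(W,.018,.032,(.2,.8,-.5,.4)): print(r)
w=capture("wrist"); R=w["R"];t=w["t"]; T=Rot.from_quat(current_orientation()).as_matrix()
print("cam in tool",T.T@(-R.T@t-current_position()),"\n",(R@T).round(3),w["intrinsics"][0],current_orientation())
E
```

```text
deck [0.548 0.105 0.027]
btn [0.534 0.263 0.067]
a [ 0.581 -0.043  0.02 ]
b [ 0.574 -0.139  0.023]
c [ 0.422 -0.045  0.022]
d [ 0.43  -0.158  0.021]
m [ 0.418 -0.262  0.025]
e [ 0.418 -0.383  0.025]
tape [ 0.694 -0.009  0.056]
bot [ 0.711 -0.18   0.058]
box [0.618 0.435 0.025]
[ 0.7882 -0.1332  0.0232  1.5453  0.0426  0.0226]
[0.7601 0.151  0.0246 1.5206 0.0951 0.0075]
[ 0.5804 -0.0402  0.0234 -0.2764  0.066   0.0413]
[ 0.5721 -0.1375  0.0228  0.2103  0.0658  0.0336]
[ 0.5317  0.2692  0.0212 -1.4828  0.0739  0.0733]
[ 0.4318 -0.1564  0.0228 -0.2379  0.0659  0.0338]
[ 0.4229 -0.0436  0.023   0.2839  0.0661  0.0411]
[ 0.4194 -0.2604  0.0234 -0.1853  0.0653  0.0327]
[ 0.4194 -0.3835  0.0233  0.2704  0.0662  0.0423]
cam in tool [ 0.07395542 -0.00067771 -0.18251953] 
 [[ 0.001  1.     0.   ]
 [-0.962  0.001 -0.273]
 [-0.273 -0.     0.962]] [323.59155331   0.         261.93898035] [ 9.74258716e-01  2.25432806e-01  2.26417805e-06 -6.21306115e-05]
```

Wide-up ingots are a, c and e; narrow-up are b and d, plus the striped one. I'll refine the deck and button pose from near, then press.

```bash
python3 - <<'E'
from h import *
def seek(name):
    c=capture(name); W=cloud(c); I=cv2.cvtColor(c["image"],cv2.COLOR_BGR2HSV); H,S,V=I[...,0],I[...,1],I[...,2]
    blue=(H>100)&(H<125)&(S>120)
    print(name,"deck",rects(W,.022,.036,(.4,.7,-.05,.25),amin=5e-3,amax=2e-2,mask=blue))
    red=((H<8)|(H>172))&(S>130)&(W[...,2]>.055)&(abs(W[...,0]-.53)<.05)&(abs(W[...,1]-.267)<.05)
    p=W[red]; print(" btn",len(p),cv2.minAreaRect((p[p[:,2]>p[:,2].max()-.008][:,:2]*1000).astype(np.float32)),p[:,2].max())
    yel=(H>18)&(H<35)&(S>120)
    print(" box",rects(W,.016,.028,(.45,.62,.2,.33),amin=2e-3,amax=1e-2))
    return c
seek("top")
move_gripper(0.0)
move_ptp([.52,.18,.25],down(np.pi/2))
c=seek("wrist"); cv2.imwrite("pics/w1.png",c["image"])
W=cloud(c)
for r in rects(W,.018,.032,(.2,.8,-.5,.09)): print(r)
print(current_position(),current_clock())
E
```

```text
top deck [array([ 0.5498,  0.1052,  0.029 , -1.4683,  0.1073,  0.1066])]
 btn 73 ((534.3088989257812, 267.79730224609375), (23.210832595825195, 26.49419593811035), 0.6641761064529419) 0.07334479924168023
 box [array([ 0.5321,  0.2684,  0.021 , -1.4753,  0.0766,  0.0736])]
wrist deck [array([0.5491, 0.1064, 0.0296, 0.104 , 0.1077, 0.107 ])]
 btn 840 ((518.1140747070312, 252.36195373535156), (17.291828155517578, 3.0143675804138184), 4.553706169128418) 0.3567592853976745
 box [array([ 0.5319,  0.27  ,  0.0216, -1.4653,  0.0746,  0.0737])]
[ 0.4234 -0.0433  0.0234  0.2865  0.0664  0.0428]
[ 0.5723 -0.1364  0.0233  0.1923  0.0664  0.0349]
[ 0.5807 -0.0397  0.0235 -0.2731  0.0669  0.042 ]
[ 0.7884 -0.1323  0.0239  1.5701  0.0442  0.0227]
[0.52030269 0.17926982 0.24991653] 5.2417
```

View pics/w1.png

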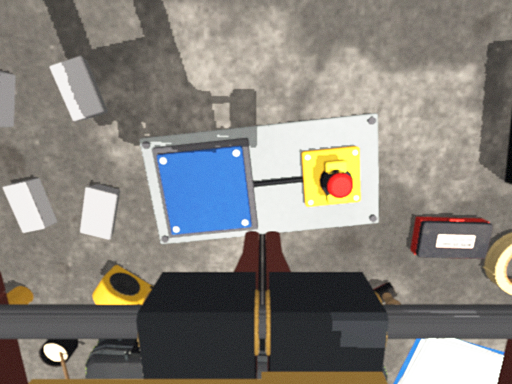

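Wrist view: deck centre around (206,190), button at (340,184), collar lugs visible; measurements from the two cameras agree. Now I'll press the button, then place the bottom layer.

```bash
cat >> h.py <<'E'
DECK=np.array([.5492,.1060]); DY=.104; BTN=np.array([.5322,.2699])
def ori(pos,yaw):
    "the half-turn variant nearest the present joints"
    q=current_joint_pos(); best=None
    for k in (-1,0,1,2):
        o=down(yaw+k*np.pi); j=inverse_kinematics(list(pos),list(o))
        if j is None: continue
        d=np.abs(np.array(j)-q).max()+ (5 if abs(j[5])>2.8 else 0)
        if best is None or d<best[0]: best=(d,o)
    return best[1]
def deckpt(dx,dy):
    c,s=np.cos(DY),np.sin(DY); return DECK+[c*dx-s*dy,s*dx+c*dy]
def pick(x,y,yaw,ztop=.15):
    o=ori([x,y,ztop],yaw)
    move_ptp([x,y,ztop],o); move_gripper(.088)
    servo_line([x,y,.045],o); hit=servo_line([x,y,.005],o,rate=.05,contact_N=6)
    move_gripper(.0); print("pick hit",hit,"gap",current_finger_gap(),"grip",current_grip_force(),"z",current_position()[2])
    servo_line([x,y,ztop],o); print(" lifted gap",current_finger_gap())
def place(dx,dy,layer,along,ztop=.15):
    x,y=deckpt(dx,dy); yaw=DY+(np.pi/2 if along=="y" else 0); zs=.03+.024*layer
    zt=max(ztop,zs+.08)
    servo_line(list(current_position()[:2])+[zt])
    o=ori([x,y,zt],yaw); move_ptp([x,y,zt],o)
    servo_line([x,y,zs+.02],o); hit=servo_line([x,y,zs+.002],o,rate=.03,contact_N=5)
    z=current_position()[2]; print("place hit",hit,"tip over support",z-zs,"err",current_position()[:2]-[x,y])
    move_gripper(.088); servo_line([x,y,zt],o); print("t",current_clock())
E
python3 - <<'E'
from h import *
x,y=BTN
o=ori([x,y,.12],DY)
move_ptp([x,y,.12],o); servo_line([x,y,.078],o)
print(servo_line([x,y,.0595],o,rate=.03,contact_N=22),current_position(),current_force())
sleep(.3); servo_line([x,y,.15],o)
pick(.5722,-.1368,.197)
place(-.0188,0,0,"y")
pick(.5806,-.0399,-.2745)
place(.0190,0,0,"y")
x,y=DECK+[-.03,0.03]; move_ptp([x,y,.25],down(np.pi/2))
c=capture("wrist"); cv2.imwrite("pics/w2.png",c["image"]); W=cloud(c)
print(rects(W,.042,.066,(.45,.65,0,.22)),rects(W,.052,.085,(.5,.57,.23,.3),amin=2e-4), np.nanmax(W[140:230,310:380,2]))
for r in rects(W,.018,.032,(.2,.8,-.5,.04)): print(r)
E
```

```text
False [0.5322287  0.26990595 0.05945973] [ 0.06063873 -0.11479812  0.24606073]
pick hit False gap 0.0006643736817270372 grip 0.0 z 0.005016979308514406
 lifted gap 0.00010148797644642175
place hit False tip over support 0.00192373408931195 err [9.49051600e-06 2.99966399e-05]
t 21.1833
pick hit False gap 0.0005376447877924977 grip 0.0 z 0.004984309351700793
 lifted gap 0.0005324692763080007
place hit False tip over support 0.0019258661665017898 err [-1.75677020e-05 -5.99708349e-06]
t 32.5833
[] [array([0.5364, 0.2695, 0.0701, 0.047 , 0.0393, 0.0289])] 0.07232819574475509
[ 0.4232 -0.0432  0.0235  0.282   0.0665  0.042 ]
[ 0.4323 -0.1562  0.0232 -0.2483  0.0666  0.035 ]
[ 0.5724 -0.1368  0.0233  0.2119  0.0662  0.0344]
[ 0.5803 -0.0398  0.0235 -0.2621  0.0667  0.0422]
```

View pics/w2.png

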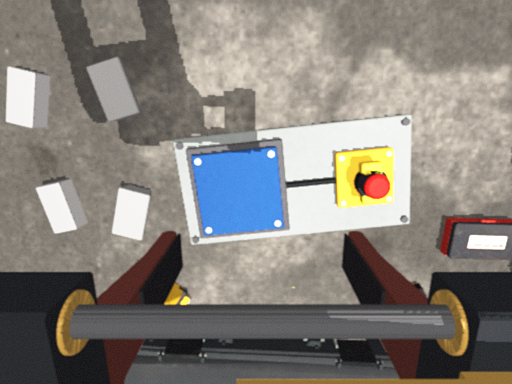

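The pick closed on nothing and the button never resisted, so something is off. I'll hover over the button and look.

```bash
python3 - <<'E'
from h import *
move_gripper(0.)
x,y=BTN
o=ori([x,y,.1],DY); move_ptp([x,y,.15],o); servo_line([x,y,.085],o); print(current_position(),current_force(),current_joint_pos())
c=capture("wrist"); cv2.imwrite("pics/w3.png",c["image"])
W=cloud(c); np.save("w3.npy",W)
s=capture("scene"); u=s["R"]@np.array([x,y,.085])+s["t"]; u=s["intrinsics"]@u; u=(u[:2]/u[2]).astype(int); print(u)
p=s["image"][u[1]-60:u[1]+60,u[0]-80:u[0]+80]; cv2.imwrite("pics/s3.png",cv2.resize(p,None,fx=4,fy=4))
E
```

```text
[0.5325642  0.26986919 0.08538158] [0.09874138 0.47865525 0.17246643] [3.53353037e-01 4.77959358e-01 1.64027237e+00 1.32048840e-05
 1.02304518e+00 2.49508013e-01]
[228 243]
```

View pics/w3.png

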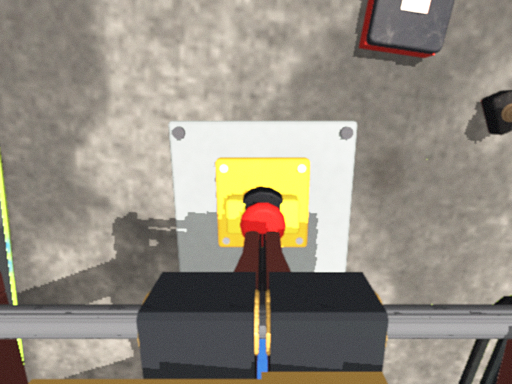

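View pics/s3.png

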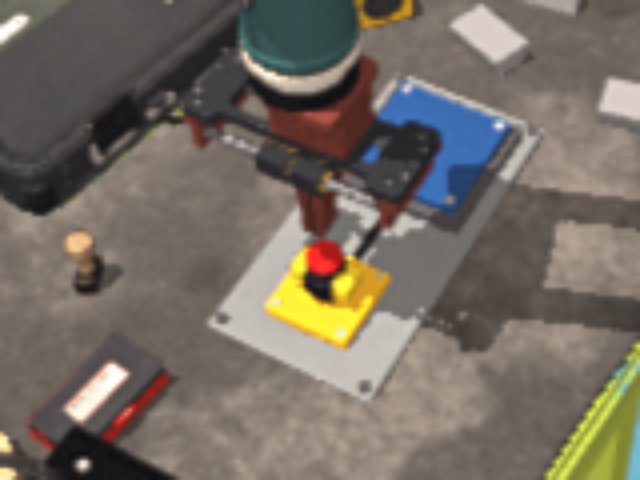

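```bash
python3 - <<'E'
import numpy as np
W=np.load("w3.npy")
for v in range(205,262,4): print(v,W[v,[250,256,262,268,274]].round(3).tolist())
E
```

```text
205 [[0.522, 0.279, 0.052], [0.526, 0.284, 0.067], [0.53, 0.285, 0.07], [0.534, 0.285, 0.068], [0.539, 0.28, 0.05]]
209 [[0.523, 0.281, 0.068], [0.527, 0.282, 0.069], [0.53, 0.283, 0.071], [0.534, 0.282, 0.069], [0.538, 0.282, 0.068]]
213 [[0.523, 0.279, 0.071], [0.527, 0.28, 0.071], [0.531, 0.28, 0.071], [0.535, 0.28, 0.07], [0.538, 0.28, 0.07]]
217 [[0.523, 0.276, 0.07], [0.527, 0.277, 0.07], [0.531, 0.277, 0.07], [0.535, 0.277, 0.07], [0.539, 0.278, 0.07]]
221 [[0.524, 0.273, 0.069], [0.527, 0.274, 0.07], [0.531, 0.274, 0.07], [0.535, 0.275, 0.071], [0.539, 0.275, 0.071]]
225 [[0.524, 0.271, 0.072], [0.528, 0.271, 0.07], [0.532, 0.271, 0.07], [0.536, 0.272, 0.07], [0.539, 0.273, 0.071]]
229 [[0.524, 0.268, 0.071], [0.528, 0.269, 0.071], [0.532, 0.269, 0.07], [0.536, 0.269, 0.07], [0.54, 0.27, 0.072]]
233 [[0.524, 0.281, 0.108], [0.527, 0.281, 0.109], [0.532, 0.266, 0.07], [0.534, 0.282, 0.109], [0.537, 0.282, 0.11]]
237 [[0.524, 0.281, 0.114], [0.528, 0.281, 0.114], [0.531, 0.28, 0.111], [0.534, 0.282, 0.115], [0.537, 0.282, 0.114]]
241 [[0.525, 0.281, 0.119], [0.528, 0.281, 0.12], [0.531, 0.28, 0.116], [0.534, 0.281, 0.119], [0.536, 0.282, 0.12]]
245 [[0.525, 0.281, 0.125], [0.528, 0.281, 0.125], [0.531, 0.28, 0.121], [0.533, 0.282, 0.125], [0.536, 0.282, 0.125]]
249 [[0.525, 0.281, 0.129], [0.528, 0.281, 0.129], [0.531, 0.28, 0.125], [0.533, 0.282, 0.129], [0.536, 0.282, 0.13]]
253 [[0.525, 0.281, 0.134], [0.528, 0.281, 0.133], [0.531, 0.28, 0.13], [0.533, 0.282, 0.133], [0.536, 0.282, 0.133]]
257 [[0.525, 0.281, 0.138], [0.528, 0.281, 0.138], [0.531, 0.279, 0.132], [0.533, 0.282, 0.137], [0.536, 0.282, 0.137]]
261 [[0.525, 0.281, 0.141], [0.528, 0.281, 0.141], [0.531, 0.277, 0.133], [0.533, 0.282, 0.141], [0.536, 0.281, 0.14]]
```

The depth image shows the real fingertips about 22 mm above the reported TCP, so both moves passed just over their targets. I'll calibrate this offset by touching the button, then press it.

```bash
python3 - <<'E'
from h import *
x,y=BTN; o=current_orientation()
f0=current_force()
print(servo_line([x,y,.04],o,rate=.015,contact_N=3),current_position(),current_force())
z=current_position()[2]; 
hit=servo_line([x,y,z-.013],o,rate=.02,contact_N=25); print(hit,current_position(),current_force()-f0)
sleep(.3); print(current_force()-f0); servo_line([x,y,.12],o)
move_ptp([x,y-.04,.2],o)
c=capture("wrist"); W=cloud(c); print(rects(W,.045,.085,(.5,.57,.23,.3),amin=2e-4),current_clock())
cv2.imwrite("pics/w4.png",c["image"])
E
```

```text
True [0.53220058 0.26989837 0.05009441] [ 0.21710118 -0.34166852  3.09725304]
True [0.53227173 0.26992335 0.04138634] [-0.83837077 -0.05640758  9.40264667]
[-0.18694246 -1.24949993  8.75835077]
[array([0.5316, 0.2703, 0.0528, 1.0024, 0.0518, 0.0378])] 42.7417
```

Offset is 20.8 mm. The button is down and the collar yaw is 1.002 (0.104+0.9), as it should be. Next, the bottom layer.

```bash
python3 - <<'E'
s=open("h.py").read()
s=s.replace('DECK=','OFF=.0208\nDECK=')
s=s.replace('[x,y,.005],o','[x,y,.005-OFF],o').replace('[x,y,.045],o','[x,y,.035],o')
s=s.replace('[x,y,zs+.02],o','[x,y,zs+.02-OFF],o').replace('[x,y,zs+.002],o','[x,y,zs+.002-OFF],o').replace('z-zs,','z+OFF-zs,')
open("h.py","w").write(s)
E
python3 - <<'E'
from h import *
pick(.5723,-.1367,.202)
if current_finger_gap()>.05: place(-.0186,0,0,"y")
x,y=DECK+[-.03,0.03]; move_ptp([x,y,.2],down(np.pi/2))
c=capture("wrist"); W=cloud(c)
print(rects(W,.048,.06,(.45,.65,0,.22))); cv2.imwrite("pics/w5.png",c["image"])
for r in rects(W,.018,.032,(.2,.8,-.5,.04)): print(r)
E
```

```text
pick hit False gap 0.06615178928737846 grip 29.986570179462433 z -0.015590692451183101
 lifted gap 0.0658045601769826
place hit True tip over support 0.00478150595274264 err [1.49007599e-04 6.11052672e-05]
t 53.6583
[array([ 0.5303,  0.1041,  0.0535, -1.4631,  0.0663,  0.0333])]
[ 0.4232 -0.0431  0.0235  0.2854  0.0664  0.0428]
[ 0.5802 -0.0396  0.0235 -0.269   0.0669  0.0418]
```

```bash
python3 - <<'E'
from h import *
pick(.5804,-.0398,-.271)
if current_finger_gap()>.05: place(.0186,0,0,"y")
x,y=DECK+[-.03,0.03]; move_ptp([x,y,.2],down(np.pi/2))
c=capture("wrist"); W=cloud(c); np.save("w6.npy",W)
print(rects(W,.048,.06,(.45,.65,0,.22))); cv2.imwrite("pics/w6.png",c["image"])
c=capture("top")
for r in rects(cloud(c),.018,.032,(.2,.65,-.5,.04)): print(r)
E
```

```text
pick hit False gap 0.06578907686218219 grip 30.00009298324585 z -0.01556872706334745
 lifted gap 0.06612274373244822
place hit True tip over support 0.004872075713122946 err [1.24233836e-04 4.46872155e-05]
t 64.1083
[array([0.5507, 0.1063, 0.0536, 0.1073, 0.0752, 0.0663])]
[ 0.4317 -0.1563  0.0232 -0.2428  0.0654  0.0341]
[ 0.4229 -0.0435  0.023   0.2853  0.0663  0.0411]
[ 0.4195 -0.384   0.0231  0.2796  0.0661  0.0422]
[ 0.4079 -0.2978  0.023  -0.1814  0.0654  0.033 ]
```

View pics/w6.png

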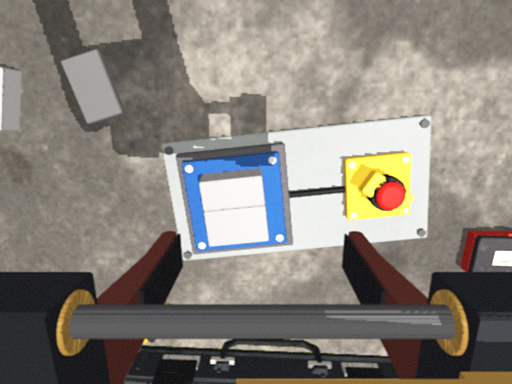

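The bottom layer is nested and square at (235,212). The striped ingot has been knocked to (0.408,-0.298), so I'll re-measure it before picking. Layer two next.

```bash
python3 - <<'E'
from h import *
pick(.4321,-.1563,-.244)
assert current_finger_gap()>.05
place(.001,-.0186,1,"x")
pick(.4231,-.0432,.285)
assert current_finger_gap()>.05
place(.001,.0188,1,"x")
x,y=DECK+[-.05,0.03]; move_ptp([x,y,.25],down(np.pi/2))
c=capture("wrist"); W=cloud(c)
print(rects(W,.072,.085,(.45,.65,0,.22))); cv2.imwrite("pics/w7.png",c["image"])
c=capture("top")
for r in rects(cloud(c),.018,.032,(.2,.65,-.5,.04)): print(r)
E
```

```text
pick hit False gap 0.06568374174249858 grip 30.000353157520294 z -0.015619638462293396
 lifted gap 0.06574787269760496
place hit True tip over support 0.004904544057424687 err [1.01983393e-04 4.20172058e-05]
t 76.0167
pick hit False gap 0.06570753761276606 grip 30.00049889087677 z -0.015619410876877432
 lifted gap 0.06566845943521854
place hit True tip over support 0.00489918441838938 err [8.94554357e-05 7.92131368e-05]
t 84.675
[array([ 0.5493,  0.1079,  0.0776, -1.4659,  0.0753,  0.0668])]
[ 0.4194 -0.3839  0.0231  0.3126  0.0662  0.043 ]
[ 0.4081 -0.2975  0.0233 -0.2392  0.0658  0.0344]
```

View pics/w7.png

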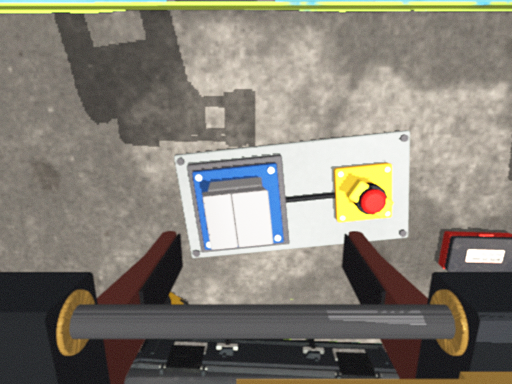

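Layer two is square at (238,217). I'll measure the last two from near, then place the wide one in the third layer and the striped one on top.

```bash
python3 - <<'E'
from h import *
o=ori([.42,-.34,.2],-.4); move_ptp([.42,-.34,.2],o)
R=rects(cloud(capture("wrist")),.018,.032,(.3,.55,-.5,-.2))
for r in R: print(r)
w=[r for r in R if r[5]>.039][0]; m=[r for r in R if r[5]<.037][0]
assert abs(w[0]-.419)<.01 and abs(m[0]-.408)<.01 and len(R)==2
pick(w[0],w[1],w[3]); assert current_finger_gap()>.05
place(.001,0,2,"y")
pick(m[0],m[1],m[3]); assert current_finger_gap()>.05
place(.001,0,3,"x",.21)
x,y=DECK+[-.05,0.06]; move_ptp([x,y,.27],down(np.pi/2))
c=capture("wrist"); W=cloud(c)
print(rects(W,.119,.133,(.45,.65,0,.22)),rects(W,.045,.085,(.5,.57,.23,.31),amin=2e-4)); cv2.imwrite("pics/w8.png",c["image"])
print(current_clock())
E
```

```text
[ 0.4072 -0.2975  0.0235 -0.1984  0.0661  0.0339]
[ 0.4189 -0.3835  0.0236  0.2955  0.066   0.0417]
pick hit False gap 0.06617405721275357 grip 30.000314712524414 z -0.01556908138904721
 lifted gap 0.06586782156722558
place hit True tip over support 0.004928367414150994 err [1.18270597e-04 6.30482550e-05]
t 97.3167
pick hit False gap 0.06583568244564983 grip 30.000396072864532 z -0.015590078487659302
 lifted gap 0.06548151637036624
place hit True tip over support 0.004959035926250299 err [3.12616346e-05 5.08513070e-05]
t 107.975
[array([0.5493, 0.1068, 0.1256, 0.1089, 0.0665, 0.0335])] [array([0.5318, 0.2697, 0.0529, 1.0233, 0.0521, 0.0381])]
109.2417
```

View pics/w8.png

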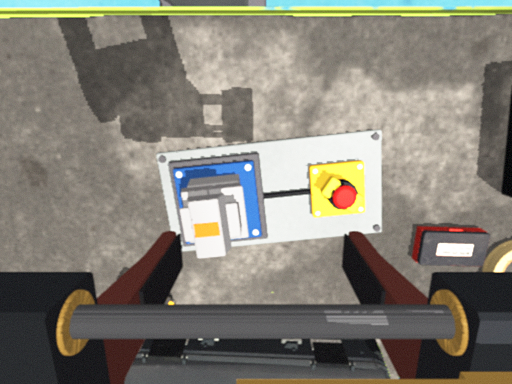

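The stack stands with the striped ingot on top at (207,229), and the collar yaw is still about 1.0. Now I'll turn the collar back.

```bash
python3 - <<'E'
from h import *
x,y=BTN; z=.0265-OFF
opts=[]
for k in (-1,0,1):
    a=inverse_kinematics([x,y,.2],list(down(DY+.9+k*np.pi)))
    if a is not None: opts.append((abs(a[5]-.0),k,a))
    print(k,None if a is None else np.round(a,2))
_,k,a=min(opts,key=lambda t:t[0]); o=down(DY+.9+k*np.pi)
move_ptp([x,y,.2],o); servo_line([x,y,.09],o)
print("down hit",servo_line([x,y,z],o,rate=.05,contact_N=5),current_position()[2]+OFF)
move_gripper(0); print("gap",current_finger_gap(),current_grip_force())
q=np.array(current_joint_pos()); 
e=np.array(inverse_kinematics([x,y,z],list(down(DY+.8+k*np.pi)))); s=np.sign(e[5]-q[5]); print("dq",(e-q).round(3))
for i in range(1,7):
    t=q.copy(); t[5]+=s*.92*i/6; goto_joints(list(t))
print("force",current_force(),current_torque(),"q6",current_joint_pos()[5]-q[5])
sleep(.2); move_gripper(.088); o=current_orientation(); p=current_position(); servo_line([p[0],p[1],.2],o)
x,y=DECK+[-.05,0.06]; move_ptp([x,y,.27],down(np.pi/2))
c=capture("wrist"); W=cloud(c)
print(rects(W,.119,.133,(.45,.65,0,.22)),rects(W,.045,.058,(.5,.57,.23,.31),amin=2e-4),rects(W,.060,.085,(.5,.57,.23,.31),amin=2e-4)); cv2.imwrite("pics/w9.png",c["image"])
print(current_clock())
E
```

```text
-1 [ 0.35  0.36  1.52 -0.    1.27  2.49]
0 [ 0.35  0.36  1.52 -0.    1.27 -0.65]
1 [ 0.35  0.36  1.52 -0.    1.27  2.49]
down hit False 0.026807979267836533
gap 0.05230531822426002 29.999949038028717
dq [-0.  -0.   0.  -0.   0.   0.1]
force [ 2.59649762  3.91891522 -4.21944883] [ 0.6516493  -0.53704301  0.4366686 ] q6 0.912075560977898
[array([0.5492, 0.1067, 0.1255, 0.1151, 0.0662, 0.0336])] [array([0.5314, 0.2689, 0.0514, 0.0413, 0.0518, 0.0368])] [array([ 0.5314,  0.2693,  0.0703, -0.0248,  0.0296,  0.0293])]
118.8833
```

View pics/w9.png

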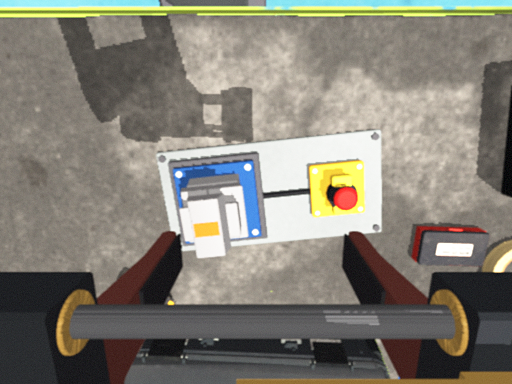

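The button top measures 0.0703 m, the same as when it started up, and the collar reached its stop. The stack is unmoved at (207,229), so I'm handing in.

```bash
python3 -c "
from bench import *
print(close_job())"
```

```text
the job is handed in; nothing more can be done
None
```

I handed the job in at about 119 s. By the last camera check, all six ingots are stacked square with the striped one alone on top, and the red button is fully up. The bottle, tape measure and bit box were never touched, and the hand-in returned no score.

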